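# String ferrite cores on a spindle

### The arm

A 6-joint arm with a two-finger parallel gripper is mounted at the origin on the work surface. World frame = base frame: x ahead of the robot, y to its left, z up, the work surface at z = 0. Lengths are in m, angles in degrees, forces in N, time in s.
With the tool pointing down it reaches from about 0.35 to 0.875 m from the base axis. Payload 4.2 kg.
Tool frame: the origin (TCP) lies midway between the tips of the shut fingers; the grasp point (between the pads) lies 19 mm behind it; z points along the fingers, y is the line along which they close (so a half turn about z gives the same grasp; the last joint's range is limited). The gripper opens to 87 mm and grips with 3 to 60 N. Pads are 19 mm wide; open, the fingers measure 117 mm over their backs; the gripper's body (75 mm by 190 mm) begins 51 mm behind the grasp point.
Start: joints at [-49.985, 22.042, 0.453, 0, -68.411, -14.817], TCP at [0.266, -0.565, 0.223] pointing down, gripper open.
Joint ranges: [-179.83, 179.83], [-69.29, 118.12], [-61.27, 80.66], [-181.25, 117.63], [-171.15, -9.14], [-177.46, 177.46]. Speed limits (degrees/s): [159.86, 159.86, 180, 180, 180, 180].

### API

Orientations are given as [roll, pitch, yaw] about the fixed x, y, z axes, in that order (R = Rz(yaw) Ry(pitch) Rx(roll)).
In Python, from workcell import env gives the robot as it stands. The module is installed in compiled form; this text tells all that it offers. Calls block until the motion is done:
- env.goto(position, orientation): joint-space move of the TCP to a pose.
- env.move_straight(position, rotation=None, rate=0.15, force_limit=None): straight line of the TCP; rotation=None keeps the orientation; rate is the mean speed in m/s. With force_limit (N) it stops when the force on the tool has changed by that much, and returns True; else False.
- env.set_joints(angles): joint-space move.
- env.gripper_to(opening, grasp_force=None): opening from 0.0 (shut) to 1.0 (fully open); grasp_force is the grip in N (None keeps the last); returns when the fingers have stopped.
- env.dwell(seconds).
- env.inverse_kinematics(position, orientation): joint angles nearest the present ones, or None.
- env.read_state(): the state.
- env.grab_frame(name): name is "side" or "top" or "wrist"; returns a dict with "image" (384x512x3 uint8, blue, green, red), "fx", "fy", "cx", "cy" (pixels), "position" and "orientation" of the camera in the world. Camera axes: x right, y up, looking along -z (the intrinsics and any distortion apply to the point x, -y, -z); pixel columns grow to the right and rows downward; lengths in m; the calibration is good to about 2 mm. A picture is of the moment at which its call begins. There is no depth.
A pose or a line that the arm cannot do raises env.Unreachable and nothing moves.
- env.close_job(): hands the job in; it is judged then, once.
Trained networks look in a picture, given as the dict that the camera call returned (one of the last four; its "shot" number tells which), for a name from the list of things; names that differ only in an ending like _2 or _b are one class to them, and where a whole thing is asked for, a point or a joint stands for the part that bears it (a point fixed in the world has none). Each returns a list of dicts, best first, with "score" (0 to 1); they miss things now and then, are a little off and sometimes report something else, mostly with a low value. They report only what shows in the picture. A call takes as long as a camera call.
- env.search_frame(picture, thing): "xyz" ([x, y, z] in m, in world coordinates, good to about 4 mm: the middle of the surface that is visible of it).
- env.trace(picture, thing): "mask" (384x512 bool, what is visible of it).
The state is a dict: "clock": time; "joint_positions": joint angles; "qvel": joint speeds; "joint_torque": joint torques, N m; "position": TCP position; "tool_rot": TCP orientation; "force": force on the tool from outside, world axes, zero at the start; "wrist_torque": the same for the moment, N m; "opening": opening from 0.0 (shut) to 1.0 (fully open); "finger_force": force on a finger pad.
Only numpy, scipy, OpenCV 4.12 (cv2) and the standard library are available. Lean on these libraries where they do the work, as an engineer would, in place of code of your own. Each camera call takes 0.05 s, during which the arm holds its last target. There are 200 camera calls.

### The job

Take the red-handled spindle from its blue-forked stand and thread it through all three ferrite cores in the trough, pushing on until the row is packed between the brass collar and the red sprung stop and you feel the stop push back firmly, about 10 newtons, for a moment. Ferrite is brittle: never push the cores, rack or spindle tip together with more than 20 newtons, and do not touch the cores with the gripper. Then lift the spindle with the whole row of cores on it and lay it back in the stand the way it lay before, leaving the other things on the bench where they are.

Things in the scene. Friction and masses are not known exactly. Their poses are not given: they have to be found in the camera images.
- spindle_grip (a point): Middle of the spindle's red square grip (16 x 16 mm, 50 mm long), on the spindle's axis; x along the axis to the tip, z up. The steel spindle (loose, 0.16 kg) lies level in the stand at the start.
- stand_seat (a point): Where the spindle's grip point lies when seated in the fixed stand, 60 mm above the bench; x along the seated spindle to its tip, z up. Two blue forks, 8 mm plates at x = -45 (takes the tail) and 164 mm (takes bare rod beyond the packed cores): slots 16 mm wide, flared, open upwards, floors 5 mm below this point, tops 18 above. Grey base 245 x 56 mm, 8 thick.
- rack_axis (a point): Point on the axis of the cores lying in the rack's V trough, 60 mm above the bench; x along the trough from its open entrance to the stop, z up. The white trough is open upwards, runs from x = -55 to 72 mm, its walls reach to 6 mm below the axis.
- rack: The fixed rack, origin on the bench under rack_axis, same axes; base x = -65 to 100 mm, 66 wide, 8 thick. Its stop is clamped anywhere: two red pads, 16 mm apart and open upwards for the rod, faces at x = 36 to 60 mm, exact place not told. The face gives up to 10 mm, about 4 N per mm from first touch, then is rigid.
- spindle: The whole spindle, origin and axes as spindle_grip. Along x, mm: tail bar 10 x 10 from -60 to -25, red grip -25 to 25, round neck 10 thick 25 to 66, brass collar 24 across 66 to 72, round rod 10 thick 72 to 168, cone from 10 down to 3 across 168 to 184. The cores go on between collar and tip.
- core_a: Black ferrite sleeve core nearest the trough's entrance, loose, 30 mm across, 24 mm long, bore 14 mm through, about 55 g. Origin at its centre, x along the bore. The cores lie in the trough in the order a, b, c with gaps of 0 to 8 mm and slide along it.
- core_b: The middle core, same as core_a.
- core_c: The core nearest the stop, same as core_a.
- tape_mid (a point): Bystander: roll of yellow tape lying flat, 72 mm across, 19 mm high; its centre.
- cutters: Bystander: blue-handled side cutters lying flat, about 120 mm long, 16 mm high; origin at the pivot, underside.
- thermometer: Bystander: grey handheld thermometer lying flat, 185 x 42 x 26 mm; origin on its underside.
- parts_bin: Bystander: small open orange bin 100 x 75 x 45 mm; origin at the centre of its underside.
- spindle_tip (a point): The spindle's pointed tip, on its axis 184 mm from the grip point; same axes.

How it is judged:
By the outcome, as a careful person would: the job done as asked, in the order asked, and still so for the second after the job is handed in, with the robot touching nothing.
It also fails if it takes over 72 s, if anything falls off the work surface, if the arm or the gripper's body presses on something with over 40 N, if the wrist force passes 120 N, or if a joint passes its speed limit or range.

## Working session

There is one attempt and no reset: what is moved stays moved. The work goes in short steps, each a Python script; the robot and the scene stay as the last script left them, time stands still between calls to the robot, and variables do not carry over. Pictures are saved under pics/ and viewed, at most 10 in all, crops included, and the job is handed in when it is done.

```bash
mkdir -p pics
cat > h.py <<'E'
import numpy as np, cv2
from workcell import env
from scipy.spatial.transform import Rotation as R
def grab(n,fn=None):
    f=env.grab_frame(n)
    if fn: cv2.imwrite('pics/'+fn+'.png',f['image'])
    return f
def proj(f,P):
    P=np.atleast_2d(P); Rm=R.from_euler('xyz',f['orientation'],degrees=True).as_matrix()
    c=(P-np.array(f['position']))@Rm
    return np.c_[f['fx']*c[:,0]/-c[:,2]+f['cx'], f['cy']+f['fy']*(-c[:,1])/-c[:,2]]
def unproj(f,uv,z):
    uv=np.atleast_2d(uv); Rm=R.from_euler('xyz',f['orientation'],degrees=True).as_matrix()
    d=np.c_[(uv[:,0]-f['cx'])/f['fx'],-(uv[:,1]-f['cy'])/f['fy'],-np.ones(len(uv))]@Rm.T
    p=np.array(f['position']); return p+d*((z-p[2])/d[:,2])[:,None]
E
python3 - <<'E'
from h import *
for n in('top','side'):
    f=grab(n,n+'0'); print(n,{k:np.round(v,3).tolist() if k!='image' else 0 for k,v in f.items()})
    for t in('spindle','spindle_grip','spindle_tip','stand_seat','rack','rack_axis','core_a','tape_mid','cutters','thermometer','parts_bin'):
        try: print(t,[(np.round(d['xyz'],3).tolist(),round(d['score'],2)) for d in env.search_frame(f,t)[:4]])
        except Exception as e: print(t,repr(e))
print(env.read_state())
E
```

```text
top {'image': 0, 'fx': 358.544, 'fy': 358.544, 'cx': 256.014, 'cy': 194.412, 'position': [0.419, -0.037, 1.096], 'orientation': [11.363, -0.458, -88.763], 'shot': 1}
spindle [([0.644, 0.073, 0.063], 0.8)]
spindle_grip [([0.641, 0.073, 0.064], 0.65)]
spindle_tip [([0.644, 0.071, 0.064], 0.56)]
stand_seat [([0.634, 0.111, 0.008], 0.65), ([0.485, 0.009, 0.008], 0.43)]
rack [([0.487, -0.068, 0.072], 0.73), ([0.482, 0.01, 0.006], 0.63), ([0.486, -0.039, 0.072], 0.17)]
rack_axis [([0.486, 0.008, 0.01], 0.95), ([0.643, 0.074, 0.062], 0.22)]
core_a [([0.484, -0.04, 0.072], 0.5), ([0.485, -0.068, 0.07], 0.44)]
tape_mid [([0.611, 0.394, 0.017], 0.71)]
cutters [([0.433, 0.378, 0.018], 0.9)]
thermometer [([0.765, 0.025, 0.021], 0.79)]
parts_bin [([0.603, -0.443, 0.003], 0.75)]
side {'image': 0, 'fx': 465.646, 'fy': 465.646, 'cx': 254.866, 'cy': 187.498, 'position': [0.095, 0.597, 1.001], 'orientation': [41.751, 0.017, -141.456], 'shot': 2}
spindle [([0.607, -0.449, 0.021], 0.69), ([0.642, 0.095, 0.06], 0.66)]
spindle_grip [([0.64, 0.097, 0.063], 0.71)]
spindle_tip [([0.644, 0.098, 0.064], 0.83)]
[... 472 characters left out ...]
], 0.3)]
{'clock': 1.2, 'joint_positions': array([-4.99828157e+01,  2.20407098e+01,  4.51209109e-01,  2.24131887e-04,
       -6.84105296e+01, -1.48167979e+01]), 'qvel': array([ 0.06940993,  0.08569288, -0.06156414, -0.03745707, -0.00737066,
        0.02363615]), 'joint_torque': array([ 1.87287929e-03, -3.90478063e+01,  1.87622452e+01,  4.22431201e+00,
        1.53838046e-02, -1.68410276e-05]), 'position': array([ 0.2661243 , -0.56547906,  0.22255118]), 'tool_rot': array([-1.79999976e+02, -2.09229338e-04, -1.54799531e+02]), 'force': array([ 0.68717675, -0.259833  , -0.17253453]), 'wrist_torque': array([ 0.01536742, -0.00485559,  0.01188266]), 'finger_force': 0.0, 'opening': 1.002101701106227}
```

View pics/top0.png

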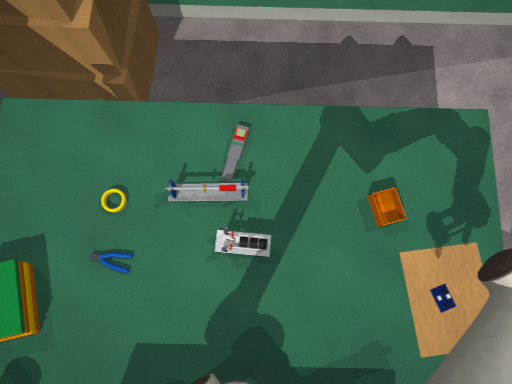

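View pics/side0.png

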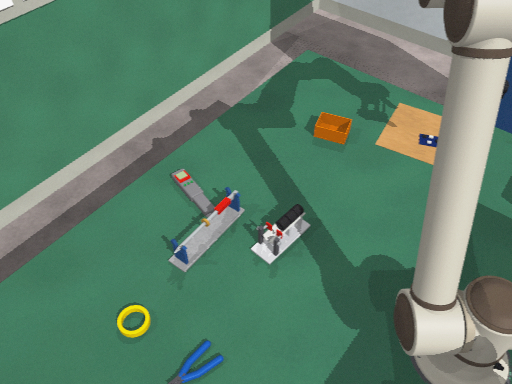

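The top view shows the spindle grip at (228,188), with its tip at the left toward +y. The rack cores are at (240–268,243), with the stop at (229,238). The two axes are roughly parallel along +y, and I'll look from closer with the wrist camera.

Run:
```python
from h import *
for y in(90,-90):
    for p in([.643,.06,.3],[.643,.03,.04],[.486,-.12,.04]): print(y,p,env.inverse_kinematics(p,[180,0,y]))
yaw=-90 if env.inverse_kinematics([.643,.03,.04],[180,0,-90]) is not None else 90
env.goto([.60,0.02,.33],[180,0,yaw])
f=grab('wrist','w1'); print({k:np.round(v,3).tolist() for k,v in f.items() if k!='image'})
for t in('spindle_grip','spindle','rack','rack_axis','core_a','stand_seat'):
    print(t,[(np.round(d['xyz'],4).tolist(),round(d['score'],2)) for d in env.search_frame(f,t)[:4]])
s=env.read_state(); print(s['clock'],s['joint_positions'])
```

```text
90 [0.643, 0.06, 0.3] [ 19.65750616  21.9543929   11.28780924   0.         -79.33341634
 160.34249384]
90 [0.643, 0.03, 0.04] [ 17.04539993  33.57512688  -8.89299381   0.         -47.53187931
 162.95460007]
90 [0.486, -0.12, 0.04] [  4.74605679  22.73349037 -29.88175748   0.         -37.38475216
 175.25394321]
-90 [0.643, 0.06, 0.3] [ 19.65750616  21.9543929   11.28780924   0.         -79.33341634
 -19.65750616]
-90 [0.643, 0.03, 0.04] [ 17.04539993  33.57512688  -8.89299381   0.         -47.53187931
 -17.04539993]
-90 [0.486, -0.12, 0.04] [  4.74605679  22.73349037 -29.88175748   0.         -37.38475216
  -4.74605679]
{'fx': 266.207, 'fy': 266.207, 'cx': 253.965, 'cy': 189.087, 'position': [0.6, -0.063, 0.492], 'orientation': [-17.505, -0.001, 179.92], 'shot': 3}
spindle_grip [([0.6412, 0.0655, 0.0639], 0.95)]
spindle [([0.6469, 0.0723, 0.0672], 0.77)]
rack [([0.5029, 0.017, 0.0095], 0.93)]
rack_axis [([0.5039, 0.0086, 0.0103], 0.93)]
core_a [([0.4903, -0.0633, 0.0746], 0.83), ([0.4877, -0.0321, 0.0735], 0.82), ([0.4915, -0.0111, 0.0755], 0.64)]
stand_seat [([0.6377, 0.1014, 0.0037], 0.83)]
3.975 [ 1.73193625e+01  1.66629424e+01  7.75052705e+00  1.86624686e-03
 -8.10908697e+01 -1.73471900e+01]
```

View pics/w1.png

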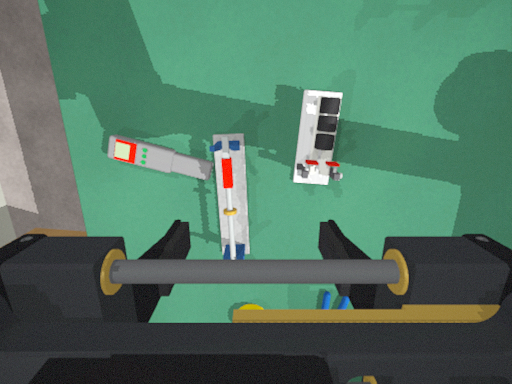

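The wrist view (image up = −y, left = +x) shows the grip at (227,172), collar (230,211), cores at (329,105), (327,124), (324,141) and red pads at (312–332,163). Next I take one close, laterally centred look at each.

```bash
cat >> h.py <<'E'
def line_mask(f,m,z):
    """centre line of a mask projected to height z: (centroid, yaw deg of +y-pointing axis, extent lo/hi along it)"""
    v,u=np.nonzero(m); P=unproj(f,np.c_[u,v],z)[:,:2]; c=P.mean(0)
    w,V=np.linalg.eigh(np.cov((P-c).T)); a=V[:,1]*np.sign(V[1,1]); s=(P-c)@a
    return c,np.degrees(np.arctan2(a[1],a[0])),np.percentile(s,[1,99])
def red(f):
    b,g,r=[f['image'][...,i].astype(int) for i in range(3)]; return (r>110)&(g<60)&(b<60)
E
python3 - <<'E'
from h import *
for n,p in(('sp',[.642,.06,.19]),('rk',[.49,-.01,.19])):
    env.goto(p,[180,0,-90]); env.dwell(.2)
    f=grab('wrist','w_'+n); s=env.read_state(); print(n,s['clock'],np.round(s['position'],4),np.round(f['position'],4),np.round(f['orientation'],2))
    for t in(('spindle','spindle_grip') if n=='sp' else ('core_a','rack','rack_axis')):
        for d in env.trace(f,t)[:4]:
            m=d['mask'].astype(bool); c,y,e=line_mask(f,m,.06); print(t,round(d['score'],2),m.sum(),np.round(c,4),round(y,2),np.round(e,4), np.argwhere(m).min(0),np.argwhere(m).max(0))
    cc=cv2.connectedComponentsWithStats(red(f).astype(np.uint8))
    for i in range(1,cc[0]):
        if cc[2][i][4]>30:
            m=cc[1]==i; c,y,e=line_mask(f,m,.068); print('red',cc[2][i],np.round(c,4),round(y,2),np.round(e,4))
a=np.hstack([cv2.imread('pics/w_sp.png')[:300,100:400],cv2.imread('pics/w_rk.png')[:300,100:400]])
cv2.imwrite('pics/w2.png',cv2.resize(a,(800,400)))
E
```

```text
sp 4.8833 [0.6427 0.0598 0.1924] [ 0.6423 -0.0227  0.3551] [-17.59   0.29 179.98]
spindle 0.62 1741 [0.6448 0.0745] 92.13 [-0.0868  0.1443] [113 244] [299 264]
spindle_grip 0.94 1759 [0.6447 0.0748] 92.06 [-0.0883  0.1455] [112 244] [300 264]
red [ 89 118  32  36 365] [0.7976 0.0095] 82.35 [-0.0161  0.0161]
red [246 144  14  45 556] [0.6451 0.0425] 92.19 [-0.0231  0.0245]
red [369 148  23   6  93] [0.508  0.0246] 171.49 [-0.0119  0.0125]
red [399 150  25   7 101] [0.4738 0.0273] 171.22 [-0.0136  0.0134]
rk 5.9417 [ 0.4908 -0.0096  0.1897] [ 0.4912 -0.0919  0.3523] [-1.7510e+01  3.0000e-02 -1.7998e+02]
core_a 0.74 642 [ 0.4878 -0.0062] 128.7 [-0.0174  0.0173] [171 244] [196 270]
core_a 0.59 645 [ 0.486  -0.0352] 155.07 [-0.0163  0.016 ] [146 246] [171 273]
rack 0.66 4106 [ 0.4891 -0.0126] 86.91 [-0.0737  0.0662] [109 223] [235 287]
rack_axis 0.68 4371 [ 0.4897 -0.0129] 86.65 [-0.0737  0.0679] [109 222] [236 287]
red [  0 180   9  27 218] [0.7727 0.0021] 73.79 [-0.0148  0.0153]
red [114 203  24  43 671] [0.6412 0.0404] 91.17 [-0.0238  0.0263]
red [233 206  15  10 126] [0.5073 0.0237] 171.93 [-0.0081  0.0084]
red [263 208  15  11 128] [0.4729 0.0266] 170.46 [-0.0085  0.0086]
```

View pics/w2.png

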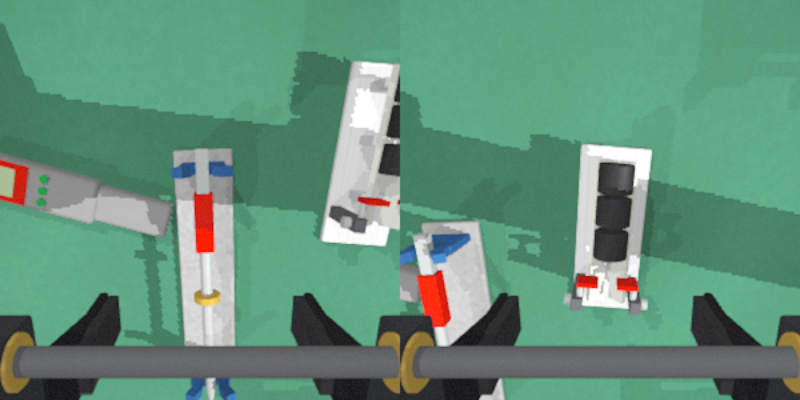

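The close views show the grip at image (253,166), yaw about 92°, and the row of cores at columns 246–273, rows 122–196, with a slight tilt. I fit the core axis from the saved frame, then grasp.

Run:
```python
from h import *
im=cv2.imread('pics/w_rk.png')
f=dict(image=im,fx=266.207,fy=266.207,cx=253.965,cy=189.087,position=[.4912,-.0919,.3523],orientation=[-17.51,.03,-179.98])
d=(im.max(2)<75).astype(np.uint8); d[:115]=0; d[200:]=0; d[:,:235]=0; d[:,285:]=0
rows=[]
for v in range(118,200):
    u=np.nonzero(d[v])[0]
    if len(u)>15: rows.append((v,u.min(),u.max(),len(u)))
r=np.array(rows); print(r[::5])
for z in(.06,.065):
    P=unproj(f,np.c_[(r[:,1]+r[:,2])/2,r[:,0]],z); w=unproj(f,np.c_[r[:,2],r[:,0]],z)[:,0]-unproj(f,np.c_[r[:,1],r[:,0]],z)[:,0]
    k=np.polyfit(P[:,1],P[:,0],1); print(z,'x=%.4f+%.4f*y yaw %.2f'%(k[1],k[0],90-np.degrees(np.arctan(k[0]))),'y rng',P[[0,-1],1],'res',np.std(P[:,0]-np.polyval(k,P[:,1])),'w',np.median(w))
# rack base edges (white vs green), z=.008
hsv=cv2.cvtColor(im,cv2.COLOR_BGR2HSV); m=((hsv[...,1]<60)&(hsv[...,2]>110)); m[:,:215]=0;m[:,295:]=0
L=[];Q=[]
for v in range(116,200):
    u=np.nonzero(m[v])[0]
    if len(u)>8: L.append((u.min(),v));Q.append((u.max(),v))
for n,e in(('L',L),('R',Q)):
    p=unproj(f,np.array(e,float),.008); k=np.polyfit(p[:,1],p[:,0],1); print(n,'x=%.4f yaw %.2f'%(k[1],90-np.degrees(np.arctan(k[0]))),np.std(p[:,0]-np.polyval(k,p[:,1])))
# grasp spindle
a=np.radians(92.1); yaw=92.1-180; g=np.array([.6451,.0425])
env.goto([*g,.12],[180,0,yaw]); env.dwell(.3)
print(np.round(env.read_state()['position'],4))
env.move_straight([*g,.041],rate=.08); env.dwell(.3)
s=env.read_state(); print(np.round(s['position'],4),s['tool_rot'],s['force'])
env.gripper_to(0.1,grasp_force=50); env.dwell(.3)
s=env.read_state(); print(s['clock'],np.round(s['position'],4),s['tool_rot'],s['force'],s['opening'],s['finger_force'])
f=grab('wrist','grasp')
m=red(f); cc=cv2.connectedComponentsWithStats(m.astype(np.uint8))
for i in range(1,cc[0]):
    if cc[2][i][4]>30: print(cc[2][i],[np.round(x,4) for x in line_mask(f,cc[1]==i,.068)])
```

```text
[[123 250 271  22]
 [144 251 273  23]
 [149 248 272  25]
 [154 248 272  25]
 [159 247 272  26]
 [164 247 271  25]
 [169 250 271  22]
 [174 246 270  25]
 [179 246 270  25]
 [184 246 269  24]
 [189 245 269  25]
 [194 249 268  20]]
0.06 x=0.4875+0.0666*y yaw 86.19 y rng [-0.07367685  0.00628147] res 0.0008572409020325718 w -0.026581150610955034
0.065 x=0.4876+0.0666*y yaw 86.19 y rng [-0.07398857  0.00460201] res 0.0008425771849263001 w -0.026126461069200774
L x=0.5209 yaw 85.65 0.00036332776830233987
R x=0.4551 yaw 85.52 0.0003782085006589287
[0.6448 0.0423 0.1215]
[0.6453 0.0425 0.0414] [-1.79959609e+02  1.07331596e-02 -8.79008778e+01] [ 0.35293742 -0.08062638  0.67170998]
10.0167 [0.6451 0.0425 0.041 ] [ 1.79997219e+02  9.59502500e-04 -8.79030862e+01] [0.61160016 0.14275068 0.15135283] 0.17426857577842111 49.99971589073539
[  0 153  22  53 859] [array([0.7751, 0.0025]), np.float64(75.6687), array([-0.0129,  0.0139])]
[ 240  208   29   51 1287] [array([0.6457, 0.0308]), np.float64(92.3131), array([-0.016,  0.014])]
[468 222  44  22 544] [array([0.5119, 0.0231]), np.float64(161.193), array([-0.015 ,  0.0129])]
[242 284  25   8 198] [array([0.6445, 0.0651]), np.float64(2.1103), array([-0.0073,  0.0073])]
```

View pics/grasp.png

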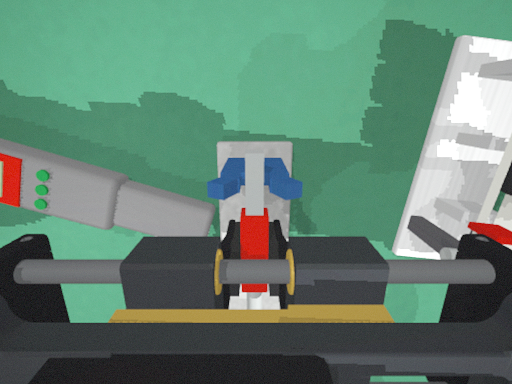

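The spindle is gripped square: the grip spans rows 208–292 at column 254, centred between the fingers. The base edges and the cores agree on the rack axis, yaw about 85.6°. I lift the spindle, carry it to the entrance, and check sag and alignment before inserting.

```bash
cat >> h.py <<'E'
YR=85.6; AX=np.array([np.cos(np.radians(YR)),np.sin(np.radians(YR))])
def rk(y): return np.array([.4876+y/np.tan(np.radians(YR)), y])   # rack axis at world y
E
python3 - <<'E'
from h import *
p=env.read_state()['position']
env.move_straight([p[0],p[1],.14],rate=.1)
env.goto([*rk(-.30),.14],[180,0,YR-180])
env.move_straight([*rk(-.30),.041],rate=.1); env.dwell(.4)
s=env.read_state(); print(s['clock'],np.round(s['position'],4),s['tool_rot'],s['force'],s['wrist_torque'])
g=rk(-.30)
ax=lambda d,z=.06:np.r_[g+AX*d,z]
for n in('side','top'):
    f=grab(n,n+'1'); print(n,np.round(proj(f,[ax(0),ax(69),ax(69/1000),ax(.184)]),1)[[0,2,3]],'rack axis pts',np.round(proj(f,[np.r_[rk(-.07),.06],np.r_[rk(.02),.06]]),1))
    for t in('spindle_grip','spindle_tip','core_a'): print(t,[(np.round(d['xyz'],4).tolist(),round(d['score'],2)) for d in env.search_frame(f,t)[:3]])
    im=f['image'].copy(); q=proj(f,[ax(.1)])[0].astype(int); x0=max(0,min(q[0]-65,512-130)); y0=max(0,min(q[1]-50,384-100))
    print('crop',x0,y0); cv2.imwrite(f'pics/{n}1c.png',cv2.resize(im[y0:y0+100,x0:x0+130],None,fx=6,fy=6,interpolation=cv2.INTER_NEAREST))
E
```

```text
14.1917 [ 0.4646 -0.3     0.0412] [-1.79977310e+02 -4.27366344e-03 -9.44014940e+01] [-0.61420934  1.16241593 -2.14611008] [ 0.00522261  0.07398374 -0.04982088]
side [[350.  163.1]
 [335.5 176.1]
 [309.5 199.3]] rack axis pts [[298.3 209.3]
 [275.4 229.8]]
spindle_grip [([0.4688, -0.2249, 0.0635], 0.52)]
spindle_tip [([0.4755, -0.2229, 0.059], 0.79)]
core_a [([0.4845, -0.0034, 0.0685], 0.6), ([0.4778, -0.0626, 0.0727], 0.51), ([0.4793, -0.0353, 0.0739], 0.5)]
crop 263 132
top [[345.2 252.1]
 [321.2 249.7]
 [281.2 245.7]] rack axis pts [[265.  244.1]
 [233.7 241. ]]
spindle_grip [([0.4319, 0.3802, 0.0158], 0.67)]
spindle_tip []
core_a [([0.6037, -0.4435, 0.0011], 0.62), ([0.4838, -0.0159, 0.0743], 0.51), ([0.4866, -0.0395, 0.0674], 0.45)]
crop 245 198
```

View pics/side1c.png

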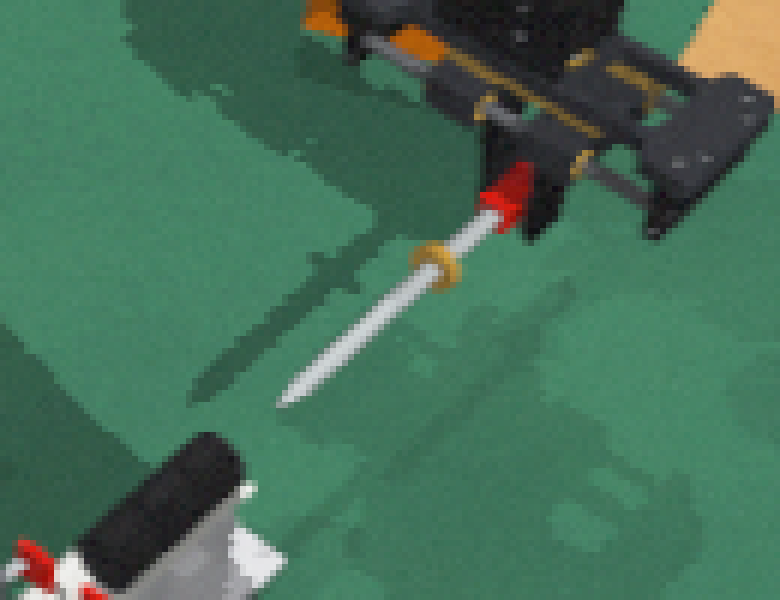

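View pics/top1c.png

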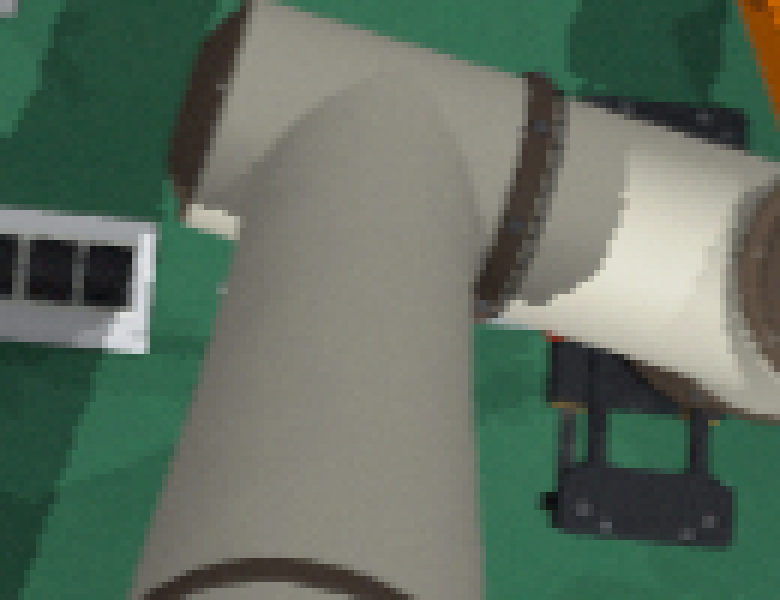

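The tip shows at side pixel (310.2,199.2) against a predicted (309.5,199.3), so there is no sag and it lines up with the bores. I insert under force watch.

Run:
```python
from h import *
s0=env.read_state(); F0=s0['force']; L=np.array([-AX[1],AX[0]])
def F():
    s=env.read_state(); d=s['force']-F0
    return s,-(d[:2]@AX), d[:2]@L, d[2]
for y in np.r_[-.265,-.25,-.235,-.22,-.205,-.19,-.175,-.16,-.15,-.145]:
    hit=env.move_straight([*rk(y),.041],rate=.05,force_limit=5)
    s,a,l,v=F(); print(round(y,3),hit,round(s['clock'],2),np.round(s['position'],4),'ax %.2f lat %.2f z %.2f'%(a,l,v))
    if hit: break
```

```text
-0.265 False 15.44 [ 0.4673 -0.265   0.0411] ax 0.22 lat -0.78 z -0.05
-0.25 False 15.89 [ 0.4685 -0.2497  0.0411] ax -0.40 lat -0.34 z -0.32
-0.235 False 16.34 [ 0.4696 -0.2347  0.0411] ax 0.47 lat -1.23 z -0.27
-0.22 False 16.79 [ 0.4708 -0.2197  0.0411] ax 0.33 lat -0.66 z 0.55
-0.205 False 17.24 [ 0.4719 -0.2047  0.0411] ax 0.22 lat -0.71 z 0.68
-0.19 False 17.69 [ 0.4731 -0.1897  0.041 ] ax -0.87 lat -0.37 z 0.70
-0.175 False 18.14 [ 0.4742 -0.1747  0.0411] ax -0.32 lat -0.33 z 0.01
-0.16 False 18.59 [ 0.4754 -0.1597  0.041 ] ax 0.43 lat -0.21 z 0.71
-0.15 False 18.94 [ 0.4761 -0.1497  0.041 ] ax -0.08 lat -0.65 z -0.09
-0.145 False 19.19 [ 0.4765 -0.1448  0.041 ] ax -0.38 lat -0.19 z -0.09
```

Clean entry. Now I push on in small steps until the stop pushes back with about 10 N.

Run:
```python
from h import *
L=np.array([-AX[1],AX[0]])
def F(n=8):
    d=[]
    for _ in range(n): env.dwell(.02); d.append(env.read_state()['force'])
    return np.mean(d,0)
F0=F(); y=-.145
while y<-.092:
    y+=.002 if y<-.128 else .0005
    env.move_straight([*rk(y),.041],rate=.03)
    s=env.read_state(); a=-(s['force']-F0)[:2]@AX
    if a>2.5:
        d=F(5)-F0; a=-d[:2]@AX; print(round(y,4),round(s['clock'],2),'ax %.2f lat %.2f z %.2f'%(a,d[:2]@L,d[2]),np.round(s['position'],4))
        if a>9.3: break
env.dwell(.5); d=F()-F0; print('hold',-d[:2]@AX,d, env.read_state()['clock'])
f=grab('wrist'); 
for i,n in enumerate(('side','top')):
    f=grab(n); q=proj(f,[np.r_[rk(-.03),.06]])[0].astype(int); c=f['image'][q[1]-45:q[1]+45,q[0]-45:q[0]+45]; cv2.imwrite(f'pics/p_{n}.png',c)
cv2.imwrite('pics/packed.png',cv2.resize(np.hstack([cv2.imread('pics/p_side.png'),cv2.imread('pics/p_top.png')]),(800,400),interpolation=cv2.INTER_CUBIC))
```

```text
-0.1195 25.32 ax 4.20 lat -0.32 z -0.38 [ 0.4783 -0.1197  0.041 ]
-0.119 25.66 ax 5.29 lat -0.84 z 0.12 [ 0.4783 -0.1193  0.041 ]
-0.1185 25.99 ax 6.07 lat -0.78 z 0.07 [ 0.4783 -0.1189  0.041 ]
-0.118 26.32 ax 7.49 lat -0.69 z -0.16 [ 0.4783 -0.1186  0.041 ]
-0.1175 26.66 ax 8.38 lat -0.44 z 0.08 [ 0.4783 -0.1183  0.041 ]
-0.117 26.99 ax 9.42 lat -0.44 z -0.12 [ 0.4783 -0.118   0.0411]
hold 9.489740073367223 [-0.04856074 -9.51405482  0.17235439] 27.7083
```

View pics/packed.png

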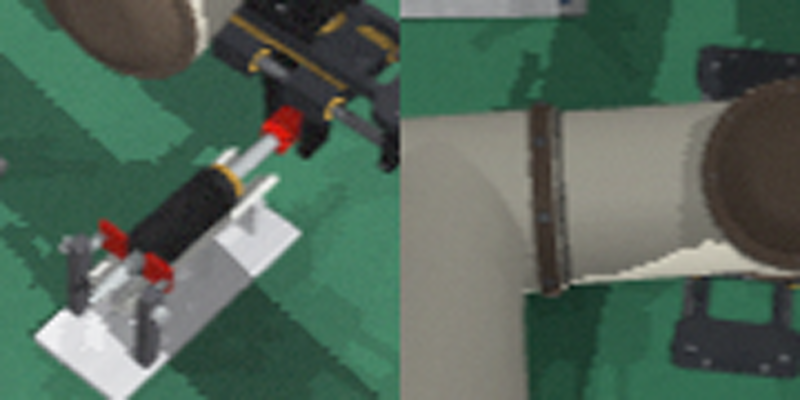

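The side view shows the row packed between the brass collar (228,180) and the red pads (115–155,240–268), with a firm 9.5 N hold. I add a last half millimetre, back off to release the spring, raise grip force to 60 N, and lift with a slight tip-up tilt.

```bash
cat >> h.py <<'E'
def pose(g,z,yaw,up):
    """TCP position/orientation for grip point at g,z, spindle heading yaw, tip raised by up degrees"""
    a=np.array([np.cos(np.radians(yaw)),np.sin(np.radians(yaw)),0]); n=np.cross(a,[0,0,1])
    Rm=R.from_rotvec(n*np.radians(up))*R.from_euler('xyz',[180,0,yaw-180],degrees=True)
    return np.r_[g,z]+.019*Rm.as_matrix()[:,2], Rm.as_euler('xyz',degrees=True)
E
python3 - <<'E'
from h import *
env.move_straight([*rk(-.1165),.041],rate=.03); env.dwell(.5)
s=env.read_state(); print(s['clock'],s['force'])
env.gripper_to(0.1,grasp_force=60)
env.move_straight([*rk(-.1222),.041],rate=.02); env.dwell(.2); s=env.read_state(); print(np.round(s['position'],4),s['force'],s['wrist_torque'])
g=rk(-.1222)
def chk(up,z):
    env.dwell(.3); s=env.read_state(); print('up',up,round(s['clock'],2),np.round(s['position'],4),np.round(s['force'],2),np.round(s['wrist_torque'],3),round(s['opening'],4))
for z,up in((.064,2),(.075,3),(.10,3),(.15,3)):
    p,o=pose(g,z,YR,up); env.move_straight(p,o,rate=.03 if z<.09 else .06); chk(up,z)
f=grab('side'); u=np.radians(3)
ax=lambda d:np.r_[g+AX*d*np.cos(u),.15+d*np.sin(u)]
q=proj(f,[ax(0),ax(.069),ax(.184)]); print(np.round(q,1)); q=q[1].astype(int); x0,y0=q[0]-75,q[1]-50
print('crop',x0,y0); cv2.imwrite('pics/lift.png',cv2.resize(f['image'][y0:y0+120,x0:x0+130],None,fx=5,fy=5,interpolation=cv2.INTER_NEAREST))
E
```

```text
28.6083 [  0.57620762 -10.09364326  -2.35859283]
[ 0.4783 -0.1219  0.041 ] [-0.17074137 -0.42762232 -0.2222713 ] [-0.09223739  0.08494909  0.02169157]
up 2 30.04 [ 0.478  -0.1214  0.0448] [ 0.35 -0.3  -3.43] [-0.285  0.126  0.001] 0.173
up 3 30.86 [ 0.4782 -0.1212  0.0559] [-0.12  0.03 -2.8 ] [-0.386  0.096 -0.049] 0.1729
up 3 31.73 [ 0.4781 -0.1212  0.0807] [-0.48 -0.75 -3.55] [-0.383  0.104  0.029] 0.1758
up 3 33.01 [ 0.4782 -0.1212  0.1307] [ 1.26  0.14 -3.35] [-0.332  0.121 -0.009] 0.1737
[[314.1 174.8]
 [296.7 188.9]
 [265.  214.5]]
crop 221 138
```

View pics/lift.png

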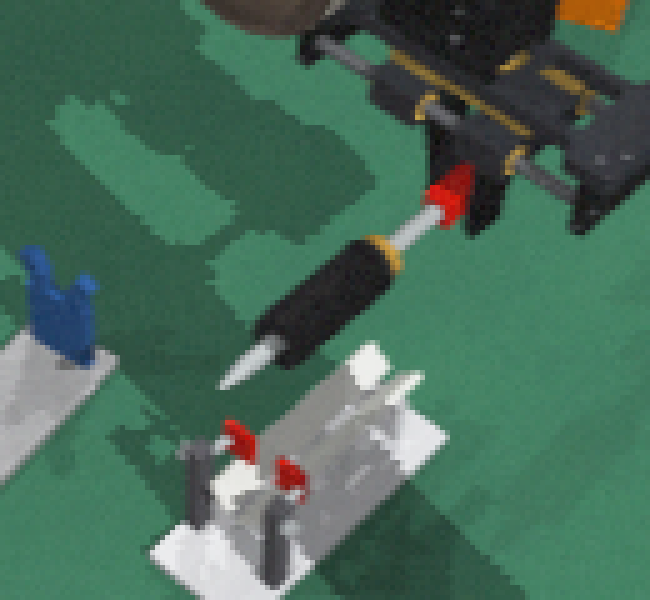

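The side view shows all three cores on the rod against the collar (cores at (260–390,250–365)). The tip is at (265.2,215.4), within 1 px of prediction, and the trough is empty. I carry it back and seat it.

Run:
```python
from h import *
g=np.array([.6451,.0425]); Y=92.1
def chk(t):
    s=env.read_state(); print(t,round(s['clock'],2),np.round(s['position'],4),np.round(s['force'],2),np.round(s['wrist_torque'],3))
p,o=pose(g,.15,Y,3); env.move_straight(p,o,rate=.09); env.dwell(.2); chk('above')
p,o=pose(g,.105,Y,1); env.move_straight(p,o,rate=.05); env.dwell(.2); chk('mid')
for z,up in((.075,.6),(.064,.6),(.062,.5),(.0608,.4),(.0600,.3)):
    p,o=pose(g,z,Y,up); hit=env.move_straight(p,o,rate=.03,force_limit=8); env.dwell(.2); chk((z,hit))
    if hit: break
f=grab('side'); q=proj(f,[np.r_[g,.06]])[0].astype(int); cv2.imwrite('pics/seat_pre.png',f['image'])
```

```text
above 36.02 [0.645  0.0434 0.1311] [-0.36  0.11 -3.18] [-0.396  0.134 -0.027]
mid 37.27 [0.6453 0.0428 0.0865] [ 1.12  0.1  -3.34] [-0.312  0.033  0.029]
(0.075, False) 38.62 [0.6452 0.0427 0.0563] [ 0.15  0.78 -2.9 ] [-0.234  0.12  -0.04 ]
(0.064, False) 39.33 [0.6453 0.0427 0.0452] [ 0.21 -0.12 -2.53] [-0.236  0.039 -0.013]
(0.062, False) 39.78 [0.6451 0.0427 0.043 ] [ 0.11  0.92 -3.04] [-0.262  0.094 -0.01 ]
(0.0608, False) 40.23 [0.6451 0.0427 0.0418] [-0.33  0.17 -2.93] [-0.245  0.092 -0.029]
(0.06, False) 40.68 [0.6452 0.0426 0.0411] [-0.31 -0.66 -2.73] [-0.139  0.118  0.026]
```

Torque is beginning to unload, so contact has started. I ease down a little more, release, retreat, and look.

Run:
```python
from h import *
g=np.array([.6451,.0425]); Y=92.1
for z,up in((.0598,0),(.0594,0)):
    p,o=pose(g,z,Y,up); env.move_straight(p,o,rate=.02,force_limit=8); env.dwell(.2)
    s=env.read_state(); print(z,np.round(s['position'],4),np.round(s['force'],2),np.round(s['wrist_torque'],3))
    if s['force'][2]>0: break
env.gripper_to(0.3,grasp_force=10); env.gripper_to(0.7); env.dwell(.3)
p=env.read_state()['position']; env.move_straight([p[0],p[1],.15],rate=.08)
env.move_straight([.60,-.10,.30],rate=.2); env.dwell(.3)
s=env.read_state(); print(s['clock'],s['opening'],s['force'])
for n in('side','top'):
    f=grab(n); a=np.array([np.cos(np.radians(Y)),np.sin(np.radians(Y))]); q=proj(f,[np.r_[g+a*d,.06] for d in(0,.069,.184)]); print(n,np.round(q,1))
    for t in('core_a','spindle'): print(t,[(np.round(d['xyz'],4).tolist(),round(d['score'],2)) for d in env.search_frame(f,t)[:3]])
    c=q[1].astype(int); x0,y0=max(0,c[0]-50),max(0,c[1]-50); print('crop',x0,y0); cv2.imwrite(f'pics/f_{n}.png',cv2.resize(f['image'][y0:y0+100,x0:x0+100],(400,400),interpolation=cv2.INTER_CUBIC))
cv2.imwrite('pics/final.png',np.hstack([cv2.imread('pics/f_side.png'),cv2.imread('pics/f_top.png')]))
```

```text
0.0598 [0.6453 0.0425 0.041 ] [ 0.72 -0.71 -0.45] [-0.102  0.107 -0.007]
0.0594 [0.6453 0.0425 0.0409] [-3.17 -0.06  3.92] [-0.073  0.575  0.053]
46.3667 0.6965235799411107 [ 0.79128928 -0.35888473 -0.20663649]
side [[222.6 205.3]
 [205.4 222.2]
 [174.3 252.8]]
core_a [([0.636, 0.1802, 0.068], 0.59)]
spindle [([0.6439, 0.0615, 0.063], 0.86)]
crop 155 172
top [[227.9 187.8]
 [204.5 188.1]
 [165.5 188.6]]
core_a [([0.6046, -0.4459, 0.0045], 0.37)]
spindle [([0.6444, 0.0323, 0.0653], 0.73)]
crop 154 138
```

View pics/final.png

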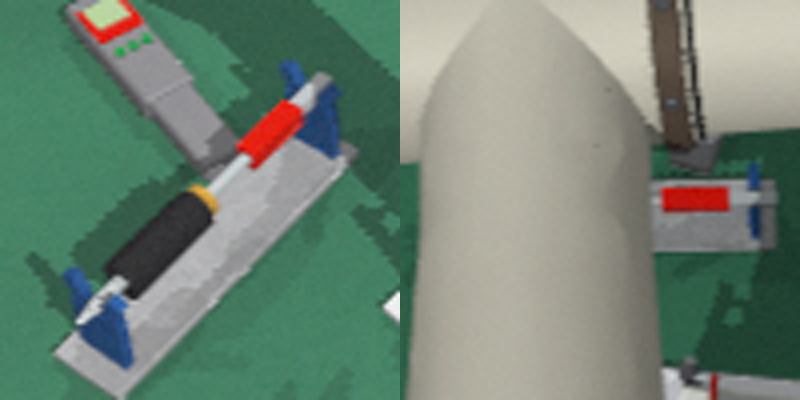

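The side view shows the spindle level in both forks (tail fork (315,110), tip fork (100,310)) with all three cores against the collar. I'm handing the job in.

```bash
python3 -c "
from workcell import env
print(env.close_job())"
```

```text
the job is handed in; nothing more can be done
None
```

The spindle is back in its stand, level, with all three cores packed against the collar after a push of about 10 N on the stop; the job was handed in at about 46 s of the 72 s allowed, but no verdict came back.

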